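# Zero the scale and bring the cruet round to the front

### The arm

A 6-joint arm with a two-finger parallel gripper is mounted at the origin on the work surface. World frame = base frame: x ahead of the robot, y to its left, z up, the work surface at z = 0. Lengths are in m, angles in degrees, forces in N, time in s.
With the tool pointing down it reaches from about 0.3 to 0.75 m from the base axis. Payload 8.5 kg.
Tool frame: the origin (TCP) lies on the centre line of the jaws, within the pads' length; the fingertips stand 17 mm ahead of it and the grasp point (between the pads) lies 2 mm behind it (env.tcp_to_tips is the distance from the TCP to the fingertips, in m); z points along the fingers, y is the line along which they close (so a half turn about z gives the same grasp; the last joint's range is limited). The gripper opens to 85 mm and grips with 20 to 120 N. Pads are 22 mm wide; open, the fingers measure 114 mm over their backs; the gripper's body (76 mm by 85 mm) begins 54 mm behind the grasp point. The pads swing forward as they close: fully open they stand 13 mm farther back than shut.
Start: joints at [64.784, 21.807, 74.336, -0, 83.858, -12.336], TCP at [0.123, 0.536, 0.248] pointing down, gripper open.
Joint ranges: [-178.18, 178.18], [-50.72, 133.34], [12.68, 142.11], [-81.47, 261.47], [9.98, 163.14], [-165.26, 165.26]. Speed limits (degrees/s): [136.94, 136.94, 180, 180, 180, 180].

### API

Orientations are given as a 3x3 rotation matrix whose columns are the frame's x, y, z axes.
In Python, from rig import env gives the robot as it stands. The module is installed in compiled form; this text tells all that it offers.
- The arm moves only by the shell command python3 -m pendant 'ROWS' [FORCE]. ROWS is JSON, a list of rows, each a list of 7 numbers: the opening, from 0 (shut) to 1 (fully open), then the shift along the tool's x, y, z in m, then the turn, a rotation vector about the tool's x, y, z in rad. A call has 1 to 5 rows; each row is the pose to reach, as a shift and turn from the pose commanded when the call began, along the tool's axes at that moment; what a row does not reach only later rows make up. A row lasts 1/8 s, in which the tool goes at most 62.5 mm and 10.7 degrees, less where a joint would pass 70% of its speed; a pose out of reach is approached as far as the arm can. A call with a gripper value outside its range is refused whole. The fingers move at their own pace and stop on an object; FORCE is the grip in N (left out, the last holds). Time passes only in rows, so rows that repeat a pose let the fingers close. It gives the time, the measured TCP pose, the force, the opening and the grip force at its end, in the units of the state.
- env.observe(): the state, without advancing time (a new reading comes with each control period).
- env.get_image(name): name is "scene" or "top" or "wrist"; returns a dict with "image" (400x640x3 uint8, blue, green, red), "fx", "fy", "cx", "cy" (pixels), "k1" (the pictures are not rectified: a ray, as slopes to the right and down, at radius r is drawn at 1 + k1 r^2 times it, then the intrinsics apply), "pose" (4x4, takes a point from camera to world coordinates). Camera axes: x right, y up, looking along -z (the intrinsics and any distortion apply to the point x, -y, -z); pixel columns grow to the right and rows downward; lengths in m; the calibration is good to about 2 mm. A picture is of the moment at which its call begins. There is no depth.
- env.close_job(): hands the job in; it is judged then, once.
Trained networks look in the newest picture that a camera, given by its name, has taken for a name from the list of things; names that differ only in an ending like _2 or _b are one class to them, and where a whole thing is asked for, a point or a joint stands for the part that bears it (a point fixed in the world has none). Each returns a list of dicts, best first, with "conf" (0 to 1); they miss things now and then, are a little off and sometimes report something else, mostly with a low value. They report only what shows in the picture. A call takes as long as a camera call. They do not tell look-alikes from the thing itself.
- env.find_in(camera, thing): "bbox" ([centre column, centre row, width, height] in pixels, round what is visible of it).
- env.trace(camera, thing): "mask" (400x640 bool, what is visible of it) and "bbox" ([centre column, centre row, width, height] in pixels, round what is visible of it).
- env.tip_of(camera, thing): "centre" ([column, row] in pixels: a listed point, or the origin of a listed thing).
The state is a dict: "time_s": time; "q": joint angles; "qvel": joint speeds; "joint_efforts": joint torques, N m; "position": TCP position; "tool_rot": TCP orientation; "ft_force": force on the tool from outside, world axes, zero at the start; "wrist_torque": the same for the moment, N m; "grip_width": finger opening in m; "gripper_force": force on a finger pad.
Only numpy, scipy, OpenCV 4.12 (cv2) and the standard library are available. Lean on these libraries where they do the work, as an engineer would, in place of code of your own. Each camera call takes 0.05 s, during which the arm holds its last target. There are 200 camera calls.

### The job

Get ready to weigh out some oil: first turn the tare knob of the kitchen scale until its pointer stands on the zero mark, and leave it there. Then take the handle on top of the jar carousel and gently turn it until the cruet (the tall, slim-necked bottle) stands squarely at the front tab of the carousel's base, and finish while still gripping the carousel, holding it still - do not let go. Do not touch the cruet or jars, keep them standing in their wells, and leave the bowl on the scale and the other things on the counter where they are.

Things in the scene. Friction and masses are not known exactly. Their poses are not given: they have to be found in the camera images.
- tare_knob (a joint): angle of the scale's tare knob and its pointer: 0 = pointer in the middle of the zero mark; positive = anticlockwise seen from above; travel -1.6 to 1.6. It starts clockwise of zero (-1.35 to -0.35). Light friction (0.03 N m): it stays where it is left
- knob_grip (a point): point on the tare knob's vertical axis at gripping height, 83 mm above the counter. The grip is a black upright bar 38 mm long, 12 mm wide, from 23 mm below to 12.5 mm above this point. The point turns with the knob: its x axis runs along the bar; the pointer, 4 mm wide, sticks out along the point's -x to 48 mm from the axis, just above the dial
- pointer_tip (a point): tip of the pointer, 48 mm from the knob's axis, 51 mm above the counter
- zero_mark (a point): centre of the zero mark on the dial: a black block mark 10 mm wide and 12 mm long, 53 mm from the knob's axis, clearly wider than the 2 mm lines of the other divisions; it lies on the end of the scale facing away from the pan and bowl
- scale: white mechanical kitchen scale, 250 x 150 mm, 45 mm high, fixed; origin at the centre of its underside. Its -x end carries a flat round dial (120 mm across, knob axis 55 mm from the origin), its +x end a round steel pan (110 mm across, 65 mm high, centre 65 mm from the origin) with the stoneware bowl on it
- stone_bowl: small grey stoneware bowl, 100 mm across, 42 mm high, loose on the scale's pan (its rim 107 mm above the counter); origin at the centre of its underside
- carousel_base: fixed round wooden base of the carousel, 264 mm across, 14 mm high; origin at the centre of its underside, on the carousel's axis. Its front tab, an upright steel lug, lies along its -x direction
- front_tab (a point): top of the front tab: steel lug 14 mm wide, 30 mm high, standing out of the rim of the fixed base, 158 mm from the carousel's axis. The cruet has to stand between the axis and this tab
- carousel: walnut turntable, 248 mm across, turning without end on its vertical axis; light friction (0.05 N m), stays where left. Origin on the axis, 18 mm above the counter. Four ringed wells (65 mm across inside, 12 mm deep), centred 80 mm from the axis at 45, 135, 225, 315 degrees from its x axis, hold the cruet and three jars in any order, standing 30 mm above the counter
- handle_grip (a point): point on the carousel's axis at the middle of its handle, 178 mm above the counter. The handle is a steel bar on a 14 mm post: 60 mm long (along the carousel's x axis), 14 mm wide, 30 mm high (15 mm above and below this point), higher than everything on the carousel
- cruet: glass cruet: 59 mm across at the body, tapering to a slim neck 20 mm across, with a steel stopper 22 mm across; 116 mm tall; loose in one of the four wells; origin at the centre of its underside, z up
- jar_a: squat glass spice jar, 59 mm across, 76 mm tall with a flat steel lid 59 mm across; loose, one in a carousel well; origin at the centre of its underside, z up
- jar_b: squat glass spice jar, 59 mm across, 76 mm tall with a flat steel lid 59 mm across; loose, one in a carousel well; origin at the centre of its underside, z up
- jar_c: squat glass spice jar, 59 mm across, 76 mm tall with a flat steel lid 59 mm across; loose, one in a carousel well; origin at the centre of its underside, z up
- processor_bowl: clear plastic food processor bowl with side handle and hinged spout cap, 170 mm across, 120 mm high, loose; to be left alone
- scraper: stainless steel dough scraper lying flat, 80 x 150 mm, 18 mm high, loose; to be left alone
Not all that is in view belongs to the job. What is shaped like the jar_a but pink or red is not meant.

How it is judged (in metres and radians):
On the way, in this order (a step that is already met when the one before it is completed fails the run):
1. the scale's pointer stands on the zero mark (value of joint tare_knob between -0.09 and 0.09 rad), for 0.3 s.
2. with the pointer still on zero, the cruet stands at the front tab (all of step 1 and x of cruet in the frame of carousel_base below -0.06 m and y of cruet in the frame of carousel_base between -0.013 and 0.013 m), for 0.2 s.
At the end, for the whole second after the job is handed in: Pointer within 0.09 rad (5 degrees) of zero; cruet within 13 mm sideways of the line from the carousel's axis to the front tab; carousel still (under 0.05 rad/s) and held by the fingers with over 4 N; cruet and jars upright in their wells (all of step 2 and height (world z) of cruet below 0.036 m and angular speed of carousel below 0.05 rad/s and contact force between the fingers and carousel above 4 N and angle between each of cruet, jar_a, jar_b, jar_c's own z axis and vertical below 0.15 rad and distance between each of cruet, jar_a, jar_b, jar_c and carousel below 0.095 m); the arm keeps its last pose, push and grip.
It fails at once if the cruet or a jar tips (over 0.35 rad) (angle between any of cruet, jar_a, jar_b, jar_c's own z axis and vertical above 0.35 rad).
It fails at once if the fingers touch the cruet or a jar (over 2 N) (contact force between the fingers and cruet above 2 N or contact force between the fingers and jar_a above 2 N or contact force between the fingers and jar_b above 2 N or contact force between the fingers and jar_c above 2 N).
It fails at once if the cruet is whirled round (over 0.4 m/s) (linear speed of cruet above 0.4 m/s).
It fails at once if the bowl on the scale, the food processor bowl or the scraper is moved over 30 mm (distance of any of stone_bowl, processor_bowl, scraper from where it was at the start of the episode above 0.03 m).
It also fails if it takes over 64 s, if anything falls off the work surface, if the arm or the gripper's body presses on something with over 40 N, if the wrist force passes 120 N, or if a joint passes its speed limit or range.

## Working session

There is one attempt and no reset: what is moved stays moved. The work goes in short steps, Python scripts to look and compute and a shell command to move; the robot and the scene stay as the last step left them, time stands still between calls to the robot, and variables do not carry over. Pictures are saved under pics/ and viewed, at most 10 in all, crops included, and the job is handed in when it is done.

```bash
mkdir -p pics
cat > h.py <<'E'
import numpy as np, cv2
from rig import env
def ray(im,uv):
    d=np.array([(uv[0]-im["cx"])/im["fx"],(uv[1]-im["cy"])/im["fy"]]);s=d.copy()
    for _ in range(20): s=d/(1+im["k1"]*(s@s))
    T=np.array(im["pose"]);return T[:3,3],T[:3,:3]@np.array([s[0],-s[1],-1])
def atz(im,uv,z):
    o,d=ray(im,uv);return o+d*(z-o[2])/d[2]
E
python3 - <<'E'
from h import *
Z=dict(knob_grip=.083,pointer_tip=.051,zero_mark=.046,front_tab=.03,handle_grip=.178,cruet=.03,carousel_base=0,carousel=.018,scale=0,jar_a=.03,processor_bowl=0,scraper=0)
ims={}
for c in("scene","top"):
    im=env.get_image(c);ims[c]=im;
    for n,z in Z.items():
        for r in env.tip_of(c,n)[:4]: print(c,n,round(r["conf"],2),np.round(r["centre"]),np.round(atz(im,r["centre"],z),3))
cv2.imwrite("pics/a.png",ims["top"]["image"]);cv2.imwrite("pics/b.png",ims["scene"]["image"])
s=env.observe();print(s["time_s"],s["position"],s["tool_rot"])
E
```

```text
scene knob_grip 0.73 [268. 235.] [ 0.54  -0.167  0.083]
scene pointer_tip 0.43 [272. 238.] [ 0.525 -0.155  0.051]
scene zero_mark 0.81 [266. 231.] [ 0.481 -0.173  0.046]
scene handle_grip 0.57 [364. 215.] [0.557 0.167 0.178]
scene cruet 0.76 [349. 229.] [0.478 0.133 0.03 ]
scene carousel 0.76 [356. 244.] [0.543 0.154 0.018]
scene carousel 0.65 [350. 230.] [0.472 0.14  0.018]
scene scale 0.72 [257. 258.] [ 0.57  -0.212  0.   ]
scene jar_a 0.93 [378. 237.] [0.526 0.237 0.03 ]
scene jar_a 0.88 [414. 224.] [0.466 0.386 0.03 ]
scene jar_a 0.81 [342. 246.] [0.56  0.096 0.03 ]
scene jar_a 0.75 [367. 256.] [0.617 0.181 0.03 ]
scene processor_bowl 0.6 [380. 235.] [ 0.49   0.252 -0.   ]
scene processor_bowl 0.59 [176. 258.] [ 0.554 -0.504  0.   ]
scene scraper 0.79 [442. 237.] [0.517 0.487 0.   ]
scene scraper 0.2 [274. 237.] [ 0.47  -0.145  0.   ]
top knob_grip 0.54 [390. 178.] [ 0.523 -0.172  0.083]
top knob_grip 0.28 [280. 174.] [0.529 0.149 0.083]
top pointer_tip 0.65 [380. 188.] [ 0.497 -0.146  0.051]
top pointer_tip 0.29 [392. 162.] [ 0.576 -0.184  0.051]
top zero_mark 0.58 [389. 197.] [
[... 218 characters left out ...]
14  0.03 ]
top carousel 0.72 [279. 175.] [0.538 0.159 0.018]
top scale 0.33 [175. 181.] [0.515 0.497 0.   ]
top jar_a 0.97 [241. 254.] [0.291 0.264 0.03 ]
top jar_a 0.81 [189. 140.] [0.643 0.449 0.03 ]
top jar_a 0.77 [254. 177.] [0.527 0.235 0.03 ]
top jar_a 0.76 [273. 143.] [0.634 0.182 0.03 ]
top processor_bowl 0.67 [489. 179.] [ 0.541 -0.5    0.   ]
top scraper 0.73 [391. 199.] [ 0.471 -0.188  0.   ]
top scraper 0.68 [175. 179.] [0.52  0.497 0.   ]
top scraper 0.21 [394. 167.] [ 0.572 -0.197  0.   ]
1.3 [0.12259286 0.53613613 0.24834948] [[-9.74835119e-01  2.22927098e-01 -2.65951416e-06]
 [ 2.22927098e-01  9.74835119e-01  2.75366113e-05]
 [ 8.73124465e-06  2.62507780e-05 -1.00000000e+00]]
```

View pics/a.png

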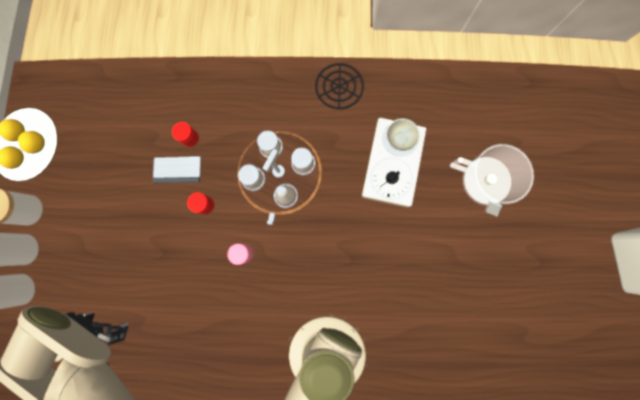

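View pics/b.png

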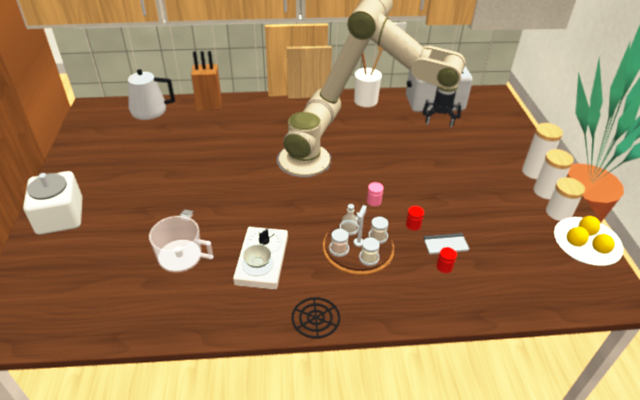

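The top view shows the scale dial with its knob at about (391,179), the zero mark at (388,196) and the pointer towards (380,188). The carousel centre is at about (279,172), its tab at (270,218) and the cruet at (285,196). I'll move above the knob.

```bash
P="python3 -m pendant"
$P '[[1,-0.04,-0.044,0,0,0,0],[1,-0.08,-0.089,0,0,0,0],[1,-0.12,-0.134,0,0,0,0],[1,-0.16,-0.179,0,0,0,0],[1,-0.2,-0.224,0,0,0,0]]'
$P '[[1,-0.04,-0.044,0,0,0,0],[1,-0.08,-0.089,0,0,0,0],[1,-0.12,-0.134,0,0,0,0],[1,-0.16,-0.179,0,0,0,0],[1,-0.2,-0.224,0,0,0,0]]'
$P '[[1,-0.04,-0.044,0,0,0,0],[1,-0.08,-0.089,0,0,0,0],[1,-0.118,-0.134,0,0,0,0],[1,-0.138,-0.153,0,0,0,0],[1,-0.138,-0.153,0,0,0,0]]'
python3 - <<'E'
from h import *
Z=dict(knob_grip=.083,pointer_tip=.051,zero_mark=.046)
im=env.get_image("wrist");cv2.imwrite("pics/c.png",im["image"])
for n,z in Z.items():
    for r in env.tip_of("wrist",n)[:3]: print(n,round(r["conf"],2),np.round(r["centre"]),np.round(atz(im,r["centre"],z),4))
E
```

```text
time_s: 1.92
position: [0.2682, 0.2716, 0.2486]
tool_rot: [[-0.975, 0.222, 0.001], [0.222, 0.975, 0.0], [-0.001, 0.001, -1.0]]
ft_force: [1.1, 0.6, 0.2]
grip_width: 0.0854
gripper_force: 0.0
time_s: 2.55
position: [0.4133, 0.0082, 0.2486]
tool_rot: [[-0.975, 0.223, 0.001], [0.223, 0.975, -0.0], [-0.001, 0.0, -1.0]]
ft_force: [1.6, 1.1, -0.6]
grip_width: 0.0855
gripper_force: 0.0
time_s: 3.18
position: [0.5136, -0.1712, 0.2477]
tool_rot: [[-0.974, 0.225, -0.001], [0.225, 0.974, 0.0], [0.001, 0.0, -1.0]]
ft_force: [-0.7, 0.0, -0.0]
grip_width: 0.0853
gripper_force: 0.0
knob_grip 0.6 [315. 209.] [ 0.5336 -0.1794  0.083 ]
pointer_tip 0.58 [340. 168.] [ 0.5012 -0.1418  0.051 ]
zero_mark 0.7 [312. 152.] [ 0.4763 -0.1697  0.046 ]
```

View pics/c.png

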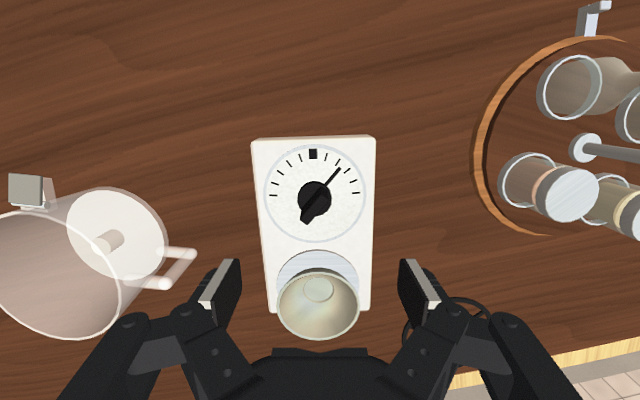

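The wrist view shows the dial centred near (316,193), the zero mark at (313,154) and the pointer tip at (340,168), with nothing crowding the knob. Next I'll work out the axis and angles.

Run:
```python
from h import *
im=env.get_image("wrist")
pt=atz(im,(340,168),.051);z=atz(im,(312.5,153.5),.046)
g=cv2.cvtColor(im["image"],cv2.COLOR_BGR2GRAY)
for p in [(265,193),(366,193),(316,145),(316,241)]: print(np.round(atz(im,p,.046),4))
# solve axis: 48 from tip, 53 from zero
from scipy.optimize import fsolve
c=fsolve(lambda c:[np.hypot(*(c-pt[:2]))-.048,np.hypot(*(c-z[:2]))-.053],[.528,-.175])
a=lambda v:np.degrees(np.arctan2(v[1],v[0]))
for cc in (c,np.array([.5285,-.177])):
  print(cc,"zero",a(z[:2]-cc),"ptr",a(pt[:2]-cc))
s=env.observe();print(s["position"],a(s["tool_rot"][:2,1]))
```

```text
[ 0.5117 -0.2363  0.046 ]
[ 0.5396 -0.1145  0.046 ]
[ 0.4687 -0.1616  0.046 ]
[ 0.5899 -0.1898  0.046 ]
[ 0.52944338 -0.17819072] zero 168.74098465178804 ptr 126.92846193968133
[ 0.5285 -0.177 ] zero 169.82793355496077 ptr 126.88072650900378
[ 0.51277128 -0.16871637  0.24865592] 77.17845379623819
```

```bash
P="python3 -m pendant"
$P '[[1,-0.017,-0.0045,0,0,0,0.18],[1,-0.017,-0.0045,0.02,0,0,0.36],[1,-0.017,-0.0045,0.04,0,0,0.54],[1,-0.017,-0.0045,0.06,0,0,0.70],[0.6,-0.017,-0.0045,0.06,0,0,0.70]]'
$P '[[0.6,0,0,0.05,0,0,0],[0.6,0,0,0.09,0,0,0],[0.6,0,0,0.1075,0,0,0],[0.6,0,0,0.1075,0,0,0],[0.6,0,0,0.1075,0,0,0]]'
python3 - <<'E'
from h import *
im=env.get_image("wrist");cv2.imwrite("pics/d.png",im["image"])
E
```

```text
time_s: 4.05
position: [0.528, -0.1769, 0.1876]
tool_rot: [[-0.604, 0.797, -0.002], [0.797, 0.604, 0.001], [0.002, -0.001, -1.0]]
ft_force: [-0.1, -1.1, 0.9]
grip_width: 0.0696
gripper_force: 0.0
time_s: 4.68
position: [0.5294, -0.178, 0.0824]
tool_rot: [[-0.603, 0.797, 0.002], [0.797, 0.603, -0.001], [-0.002, 0.001, -1.0]]
ft_force: [-0.2, -0.4, 0.4]
grip_width: 0.0514
gripper_force: 0.0
```

View pics/d.png

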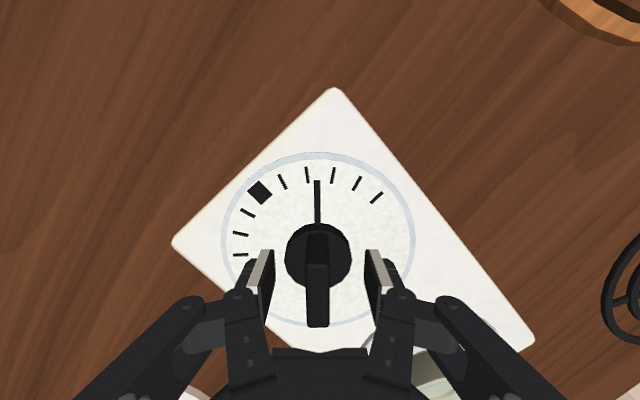

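The bar and pointer are centred between the pads at column 317, and the zero mark is at (260,192). I'll close the gripper and turn about 42° anticlockwise.

```bash
P="python3 -m pendant"
$P '[[0,0,0,0,0,0,0],[0,0,0,0,0,0,0],[0,0,0,0,0,0,0],[0,0,0,0,0,0,0],[0,0,0,0,0,0,0]]' 30
$P '[[0,0,0,0,0,0,-0.15],[0,0,0,0,0,0,-0.30],[0,0,0,0,0,0,-0.45],[0,0,0,0,0,0,-0.60],[0,0,0,0,0,0,-0.70]]'
$P '[[0,0,0,0,0,0,0],[0,0,0,0,0,0,0]]'
python3 - <<'E'
from h import *
im=env.get_image("wrist");cv2.imwrite("pics/e.png",im["image"][100:300,160:480].repeat(2,0).repeat(2,1))
E
```

```text
time_s: 5.35
position: [0.5285, -0.1781, 0.0814]
tool_rot: [[-0.602, 0.798, -0.0], [0.798, 0.602, -0.001], [-0.0, -0.001, -1.0]]
ft_force: [-4.3, -0.5, 5.4]
grip_width: 0.0115
gripper_force: 33.4
time_s: 5.98
position: [0.5271, -0.1802, 0.0814]
tool_rot: [[-0.976, 0.219, -0.003], [0.219, 0.976, -0.004], [0.002, -0.005, -1.0]]
ft_force: [-13.8, -14.2, 7.8]
grip_width: 0.0118
gripper_force: 33.6
time_s: 6.22
position: [0.5271, -0.1802, 0.0814]
tool_rot: [[-0.975, 0.223, -0.003], [0.223, 0.975, -0.004], [0.002, -0.005, -1.0]]
ft_force: [-12.8, -12.3, 6.8]
grip_width: 0.0115
gripper_force: 33.6
```

View pics/e.png

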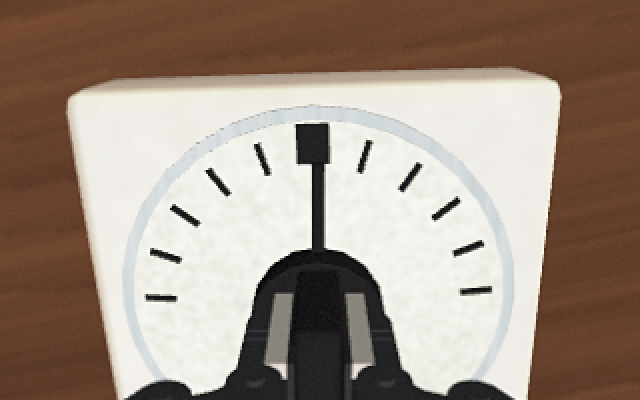

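The pointer at (318,200) is only about 1.5 mm clockwise of the mark centre at (313,143). I'll nudge it 0.04 rad, release and rise.

```bash
P="python3 -m pendant"
$P '[[0,0,0,0,0,0,-0.04],[0,0,0,0,0,0,-0.04],[0,0,0,0,0,0,-0.04]]'
$P '[[0.5,0,0,0,0,0,0],[0.5,0,0,0,0,0,0],[0.5,0,0,0,0,0,0],[0.5,0,0,0,0,0,0]]'
$P '[[0.6,0,0,-0.05,0,0,0],[0.6,0,0,-0.11,0,0,0],[0.6,0,0,-0.165,0,0,0],[0.8,0,0,-0.165,0,0,0]]'
python3 - <<'E'
from h import *
im=env.get_image("wrist");cv2.imwrite("pics/f.png",im["image"])
for n,z in dict(knob_grip=.083,pointer_tip=.051,zero_mark=.046,cruet=.03,handle_grip=.178,front_tab=.03).items():
    for r in env.tip_of("wrist",n)[:2]: print(n,round(r["conf"],2),np.round(r["centre"],1),np.round(atz(im,r["centre"],z),4))
E
```

```text
time_s: 6.65
position: [0.527, -0.1803, 0.0814]
tool_rot: [[-0.983, 0.184, -0.004], [0.184, 0.983, -0.004], [0.003, -0.005, -1.0]]
ft_force: [-12.9, -13.6, 7.5]
grip_width: 0.0114
gripper_force: 33.6
time_s: 7.15
position: [0.5287, -0.1776, 0.0808]
tool_rot: [[-0.983, 0.183, -0.0], [0.183, 0.983, 0.0], [0.0, 0.0, -1.0]]
ft_force: [0.5, -0.2, 0.5]
grip_width: 0.0424
gripper_force: 0.0
time_s: 7.65
position: [0.5298, -0.1783, 0.2501]
tool_rot: [[-0.983, 0.183, 0.008], [0.183, 0.983, -0.004], [-0.008, -0.003, -1.0]]
ft_force: [-0.5, 0.7, 0.7]
grip_width: 0.0673
gripper_force: 0.0
knob_grip 0.71 [315.8 188.4] [ 0.5287 -0.1814  0.083 ]
pointer_tip 0.8 [318.4 141.1] [ 0.4828 -0.1701  0.051 ]
pointer_tip 0.3 [575.2  79.8] [0.4669 0.1225 0.051 ]
zero_mark 0.75 [321.7 135.5] [ 0.4778 -0.1652  0.046 ]
cruet 0.8 [574.  81.] [0.4695 0.1395 0.03  ]
handle_grip 0.53 [596.7 194.7] [0.5459 0.0378 0.178 ]
handle_grip 0.26 [317.1 269.1] [ 0.5697 -0.1869  0.178 ]
```

View pics/f.png

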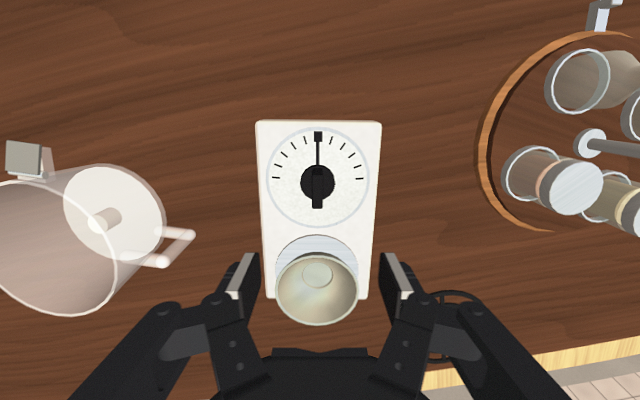

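The pointer and zero mark both sit at column 318, so the pointer is on zero. Now to the carousel.

```bash
P="python3 -m pendant"
$P '[[1,0.008,0.04,-0.025,0,0,0],[1,0.016,0.085,-0.05,0,0,0],[1,0.024,0.13,-0.075,0,0,0],[1,0.032,0.18,-0.09,0,0,0],[1,0.04,0.23,-0.09,0,0,0]]'
$P '[[1,0.006,0.05,0,0,0,0],[1,0.012,0.09,0,0,0,0],[1,0.012,0.106,0,0,0,0],[1,0.012,0.106,0,0,0,0]]'
python3 - <<'E'
from h import *
im=env.get_image("wrist");cv2.imwrite("pics/g.png",im["image"])
for n,z in dict(cruet=.03,handle_grip=.178,front_tab=.03,carousel=.018,carousel_base=0,jar_a=.03).items():
    for r in env.tip_of("wrist",n)[:4]: print(n,round(r["conf"],2),np.round(r["centre"],1),np.round(atz(im,r["centre"],z),4))
E
```

```text
time_s: 8.62
position: [0.5317, 0.0571, 0.3365]
tool_rot: [[-0.983, 0.184, 0.001], [0.184, 0.983, -0.0], [-0.001, 0.0, -1.0]]
ft_force: [1.1, -0.4, -0.2]
grip_width: 0.0858
gripper_force: 0.0
time_s: 9.12
position: [0.5394, 0.1621, 0.3352]
tool_rot: [[-0.983, 0.183, -0.001], [0.183, 0.983, -0.0], [0.001, -0.001, -1.0]]
ft_force: [0.1, 0.3, -1.3]
grip_width: 0.0851
gripper_force: 0.0
cruet 0.69 [294.6 122.3] [0.4684 0.1388 0.03  ]
handle_grip 0.67 [319.5 199.1] [0.5466 0.1619 0.178 ]
front_tab 0.62 [316.7  58.4] [0.3891 0.1875 0.03  ]
carousel 0.76 [320.7 167.5] [0.5456 0.1643 0.018 ]
jar_a 0.95 [365.6 146.2] [0.5231 0.2387 0.03  ]
jar_a 0.9 [493.1 198.2] [0.6454 0.4364 0.03  ]
jar_a 0.83 [342.9 209. ] [0.6183 0.1882 0.03  ]
jar_a 0.77 [456.5  69.5] [0.4383 0.3818 0.03  ]
```

View pics/g.png

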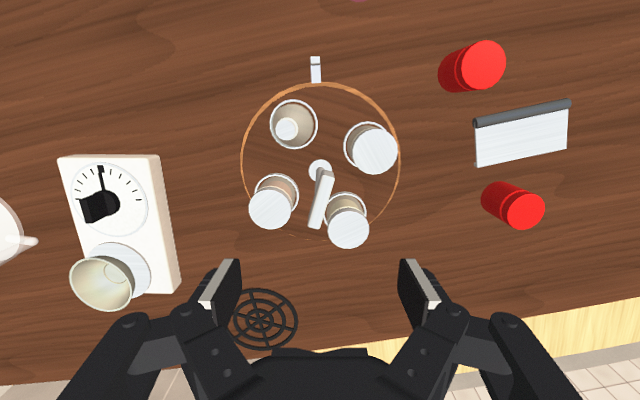

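The cruet is at (294,122), the tab at (316,68), and the handle runs from (327,175) to (315,225). That puts the axis at about (0.544, 0.163), the cruet at 198°, the tab at 171° and the handle at 153°. I'll align, descend and grip.

```bash
P="python3 -m pendant"
$P '[[1,-0.0045,0.0015,0.03,0,0,0.15],[1,-0.0045,0.0015,0.06,0,0,0.29],[0.6,-0.0045,0.0015,0.08,0,0,0.29],[0.6,-0.0045,0.0015,0.08,0,0,0.29],[0.6,-0.0045,0.0015,0.08,0,0,0.29]]'
$P '[[0.6,0,0,0.04,0,0,0],[0.6,0,0,0.07,0,0,0],[0.6,0,0,0.075,0,0,0],[0.6,0,0,0.075,0,0,0]]'
python3 - <<'E'
from h import *
im=env.get_image("wrist");cv2.imwrite("pics/h.png",im["image"])
E
```

```text
time_s: 10.1
position: [0.5444, 0.1624, 0.2569]
tool_rot: [[-0.889, 0.457, 0.002], [0.457, 0.889, 0.0], [-0.001, 0.001, -1.0]]
ft_force: [-0.2, -0.8, 1.0]
grip_width: 0.0515
gripper_force: 0.0
time_s: 10.6
position: [0.5446, 0.1627, 0.1822]
tool_rot: [[-0.889, 0.457, 0.002], [0.457, 0.889, 0.0], [-0.002, 0.001, -1.0]]
ft_force: [0.5, -0.0, 0.1]
grip_width: 0.0513
gripper_force: 0.0
```

View pics/h.png

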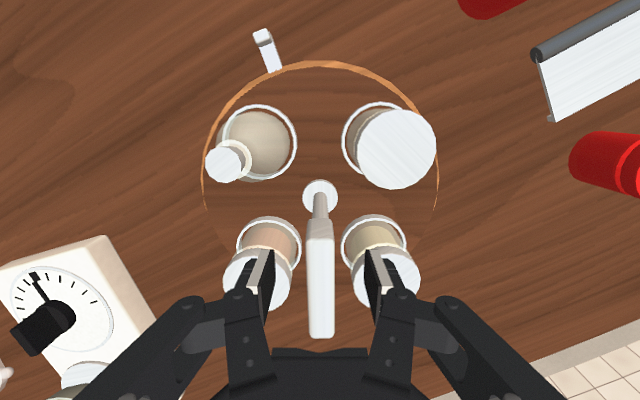

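The handle is centred (column 320) and parallel between the pads. I'll close the gripper and turn slowly.

```bash
P="python3 -m pendant"
$P '[[0,0,0,0,0,0,0],[0,0,0,0,0,0,0],[0,0,0,0,0,0,0],[0,0,0,0,0,0,0],[0,0,0,0,0,0,0]]' 40
$P '[[0,0,0,0,0,0,0.04],[0,0,0,0,0,0,0.1],[0,0,0,0,0,0,0.16],[0,0,0,0,0,0,0.22],[0,0,0,0,0,0,0.27]]'
$P '[[0,0,0,0,0,0,0.06],[0,0,0,0,0,0,0.12],[0,0,0,0,0,0,0.17],[0,0,0,0,0,0,0.2],[0,0,0,0,0,0,0.2]]'
python3 - <<'E'
from h import *
im=env.get_image("wrist");cv2.imwrite("pics/i.png",im["image"])
a=lambda v:np.degrees(np.arctan2(v[1],v[0]))
for n,z in dict(cruet=.03,front_tab=.03,jar_a=.03).items():
    for r in env.tip_of("wrist",n)[:4]:
        p=atz(im,r["centre"],z);print(n,round(r["conf"],2),np.round(r["centre"],1),np.round(p,4),a(p[:2]-[.544,.163]))
print(a(env.observe()["tool_rot"][:2,1]))
E
```

```text
time_s: 11.28
position: [0.5446, 0.1633, 0.1817]
tool_rot: [[-0.89, 0.457, 0.002], [0.457, 0.89, 0.001], [-0.002, 0.002, -1.0]]
ft_force: [2.3, 4.7, 4.3]
grip_width: 0.0135
gripper_force: 39.6
time_s: 11.9
position: [0.5451, 0.164, 0.1818]
tool_rot: [[-0.734, 0.679, 0.004], [0.679, 0.734, 0.003], [-0.001, 0.005, -1.0]]
ft_force: [5.9, 8.8, 2.1]
grip_width: 0.0135
gripper_force: 39.5
time_s: 12.52
position: [0.5455, 0.1644, 0.1817]
tool_rot: [[-0.586, 0.81, 0.005], [0.81, 0.586, 0.004], [-0.0, 0.006, -1.0]]
ft_force: [8.1, 12.4, 0.7]
grip_width: 0.0134
gripper_force: 39.5
front_tab 0.91 [195.   85.2] [0.3899 0.1837 0.03  ] 172.35111232263944
front_tab 0.69 [369.1 245.1] [0.6262 0.1494 0.03  ] -9.395603942924293
jar_a 0.94 [370.6 242.4] [0.6254 0.153  0.03  ] -7.012954256028142
jar_a 0.82 [271.2 244.5] [0.5369 0.0863 0.03  ] -95.31966014072654
jar_a 0.77 [577.9  21.3] [0.6402 0.4352 0.03  ] 70.54520194629366
jar_a 0.55 [376.  140.9] [0.5593 0.2423 0.03  ] 79.11202323941927
35.907159493941215
```

View pics/i.png

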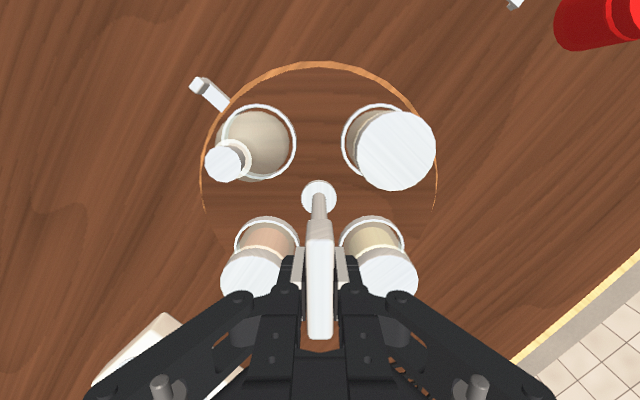

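Run:
```python
from h import *
a=lambda v:np.degrees(np.arctan2(v[1],v[0]))
im=env.get_image("wrist")
ps={}
for n,p,zs in (("axis",(319,197),(.018,.03)),("well",(257,142),(.03,.042)),("well2",(378,141),(.042,)),("tabtop",(196,86),(.03,.044)),("tabbase",(226,108),(0,.014))):
    for z in zs:
        q=atz(im,p,z);v=q[:2]-[.544,.163];print(n,z,np.round(q,4),round(np.hypot(*v),4),round(a(v),2))
t=env.get_image("top")
for n in("cruet","front_tab","carousel"):
    for r in env.tip_of("top",n)[:1]:print(n,atz(t,r["centre"],.03))
m=[r for r in env.trace("wrist","carousel_base")[:1]]
if m:
    print(m[0]["conf"],m[0]["bbox"])
```

```text
axis 0.018 [0.5499 0.1594 0.018 ] 0.0069 -31.33
axis 0.03 [0.5476 0.1625 0.03  ] 0.0037 -8.55
well 0.03 [0.4648 0.1729 0.03  ] 0.0798 172.89
well 0.042 [0.4661 0.1755 0.042 ] 0.0789 170.89
well2 0.042 [0.558 0.243 0.042] 0.0812 80.06
tabtop 0.03 [0.391  0.1836 0.03  ] 0.1544 172.34
tabtop 0.044 [0.3962 0.1861 0.044 ] 0.1496 171.13
tabbase 0 [0.4162 0.1774 0.    ] 0.1286 173.57
tabbase 0.014 [0.4197 0.1799 0.014 ] 0.1254 172.24
cruet [0.46202003 0.16946378 0.03      ]
front_tab [0.38778882 0.18476731 0.03      ]
carousel [0.53247483 0.15136383 0.03      ]
0.82 [312.3, 110.3, 250.4, 107.1]
```

The cruet is at about 171° and the tab at about 171.5°, well within the roughly 9° tolerance. I'll let it settle and hand in.

```bash
python3 -m pendant '[[0,0,0,0,0,0,0],[0,0,0,0,0,0,0],[0,0,0,0,0,0,0],[0,0,0,0,0,0,0]]'; python3 -c "
from rig import env
print(abs(env.observe()['qvel']).max()); print(env.close_job())"
```

```text
time_s: 13.52
position: [0.5455, 0.1644, 0.1818]
tool_rot: [[-0.586, 0.81, 0.005], [0.81, 0.586, 0.004], [-0.0, 0.006, -1.0]]
ft_force: [8.4, 11.3, 0.2]
grip_width: 0.0133
gripper_force: 39.5
0.09401684909160325
the job is handed in; nothing more can be done
None
```

I handed the job in with the scale's pointer on zero, the cruet at the front tab (within about 2° by my camera measurements) and the carousel held still at about 40 N; the system gave no pass or fail verdict.

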